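# Set the sampling valve over the pot

### The arm

A 6-joint arm with a two-finger parallel gripper is mounted at the origin on the work surface. World frame = base frame: x ahead of the robot, y to its left, z up, the work surface at z = 0. Lengths are in mm, angles in degrees, forces in N, time in s.
With the tool pointing down it reaches from about 350 to 850 mm from the base axis. Payload 8.1 kg.
Tool frame: the origin (TCP) lies between the finger pads; the fingertips stand 25 mm ahead of it and the grasp point (between the pads) lies 6 mm ahead of it (r.tcp_to_tips is the distance from the TCP to the fingertips, in mm); z points along the fingers, y is the line along which they close (so a half turn about z gives the same grasp; the last joint's range is limited). The gripper opens to 85 mm and grips with 20 to 120 N. Pads are 22 mm wide; open, the fingers measure 114 mm over their backs; the gripper's body (76 mm by 85 mm) begins 54 mm behind the grasp point. The pads swing forward as they close: fully open they stand 13 mm farther back than shut.
Start: joints at [-68.491, 7.471, 85.268, -0, 87.261, -4.893], TCP at [266.819, -537.414, 256.292] pointing down, gripper open.
Joint ranges: [-169.43, 169.43], [-51.17, 129.36], [1.28, 143.12], [-76.62, 256.62], [0, 156.53], [-152.29, 152.29]. Speed limits (degrees/s): [136.94, 136.94, 159.86, 180, 180, 180].

### API

Orientations are given as [roll, pitch, yaw] about the fixed x, y, z axes, in that order (R = Rz(yaw) Ry(pitch) Rx(roll)).
In Python, from bench import r gives the robot as it stands.
- The arm moves only by the tool apply_moves, never from a script. Its arguments are lists of equal length, an entry for each row: "angular": the turn, a rotation vector about the world's x, y, z in units of 8 degrees (1.0 is 8 degrees), a list of three; "travel": the shift along the world's x, y, z in units of 40 mm (1.0 is 40 mm), a list of three; "jaw": the opening, from 0 (shut) to 1 (fully open). A call has 1 to 20 rows; each row shifts and turns the commanded pose from where the row before left it; what a row does not reach is not made up. A row lasts 1/8 s, in which the tool goes at most 62.5 mm and 10.7 degrees, less where a joint would pass 70% of its speed; a pose out of reach is approached as far as the arm can. A call is refused whole if a number of a shift passes 1 or a number of a turn 1, either way. A call with a gripper value outside its range is refused whole. The fingers move at their own pace and stop on an object; "force" is the grip in N (left out, the last holds). Time passes only in rows, so rows that do not move let the fingers close. It gives the time, the measured TCP pose, the force, the opening and the grip force at its end, in the units of the state.
- r.sense(): the state, without advancing time (a new reading comes with each control period).
- r.snapshot(name): name is "scene" or "top" or "wrist"; returns a dict with "color" (400x640x3 uint8, red, green, blue), "fx", "fy", "cx", "cy" (pixels), "distortion" ([k1, k2, p1, p2, k3] as OpenCV has them; the pictures are not rectified), "R" (3x3) and "t" (3): a world point X has camera coordinates R X + t; the wrist camera has in their place "mount" (4x4, takes a point from camera to tool coordinates, whose origin is the TCP and whose axes are the flange's). Camera axes: x right, y down, z forward; pixel columns grow to the right and rows downward; lengths in mm; the calibration is good to about 2 mm. A picture is of the moment at which its call begins: read the wrist's pose just before it. There is no depth.
- r.hand_in(): hands the job in; it is judged then, once.
The state is a dict: "time": time; "joint_pos": joint angles; "qd": joint speeds; "joint_efforts": joint torques, N m; "tool_pos": TCP position; "tcp_rot": TCP orientation; "ft_force": force on the tool from outside, world axes, zero at the start; "wrist_torque": the same for the moment, N m; "finger_gap": finger opening in mm; "grip_force": force on a finger pad.
Only numpy, scipy, OpenCV 4.12 (cv2) and the standard library are available. Lean on these libraries where they do the work, as an engineer would, in place of code of your own. Each camera call takes 0.05 s, during which the arm holds its last target. There are 200 camera calls.

### The job

Slide the steel pot along the metal plate, without lifting or tipping it, from its outer ring until it stands inside the middle ring under the spout, and leave it there. Then turn the valve's thumbscrew clockwise (seen from above) until it seats, back it off a quarter turn, and finish while still gripping the thumbscrew and holding it there so that it cannot creep. Leave the other glassware and bottles where they stand.

Things in the scene. Friction and masses are not known exactly. Their poses are not given: they have to be found in the camera images.
- pot_center (a point): Open round steel pot, 90 mm across, 75 mm high, 3 mm wall, about 0.4 kg, standing on the plate inside the left or the right outer ring. The point is on its axis, half-way up (37.5 mm above its underside). z up; its single straight handle points along its own -x, roughly towards the robot.
- pot_handle (a point): Grip point of the pot's handle, a level straight steel bar 12 mm wide and 9 mm high, running along the pot's x axis from the wall to 149 mm from the pot's axis. The point is in the middle of the bar's section, 105 mm from the pot's axis and 60 mm above the pot's underside. Axes as the pot's.
- mark_mid (a point): Centre of the middle of three like engraved rings (57 mm inner radius) on a fixed aluminium plate, at its top face, 8 mm above the bench. y runs along the row; the outer rings are 140 mm off at +y and -y. x points to the valve, whose upright axis is 85 mm off. A thin steel spout reaches forward from the valve, its outlet over this point 82 mm above the plate, its top 106 mm above the plate.
- screw_grip (a point): Grip point of the valve's thumbscrew: the middle of its flat dark steel bar (wing), 54 mm long, 10 mm thick, 26 mm high, standing on edge on the screw's vertical axis. 152 mm above the bench; the bar's lower edge is at 139 mm, the valve's top 13 mm below that. The bar lies along this point's own x, which turns with the screw; z is up. The screw does not rise or sink.
- thumbscrew (a joint): Thumbscrew angle, rad: 0 = seated (hard stop); grows to 3.3 turning anticlockwise from above (opening). Starts at 0.5 to 1.4, has a light drag of about 0.1 N m and stays where left. Seated, the bar's x lies 45 degrees clockwise (from above) of the x of the middle ring's point; a quarter turn (1.57) open, 45 degrees anticlockwise of it.
- beaker: Bystander: glass beaker 68 mm across, 85 mm high, standing in the outer ring that the pot is not in. Origin at the centre of its underside.
- jar: Bystander: amber glass jar 48 mm across, 62 mm high, on the plate behind the rings on the left of the valve. Origin at the centre of its underside.
- vial: Bystander: small glass vial with black cap, 32 mm across, 75 mm high, on the plate behind the rings on the right of the valve. Origin at the centre of its underside.
- wash_bottle: Bystander: white wash bottle 72 mm across, 155 mm high with a thin bent nozzle to 218 mm, on the bench at the robot's right. Origin at the centre of its underside.
- sample_bottle: Bystander: clear plastic bottle 60 mm across, 130 mm high, on the bench at the robot's right. Origin at the centre of its underside.
Mind the look-alikes: they are no part of the job. What is shaped like the part that bears pot_center but green is not meant.

How it is judged:
By the outcome, as a careful person would: the job done as asked, in the order asked, and still so for the second after the job is handed in, while the arm keeps its last pose, push and grip.
It also fails if it takes over 56 s, if anything falls off the work surface, if the arm or the gripper's body presses on something with over 40 N, if the wrist force passes 120 N, or if a joint passes its speed limit or range.

## Working session

There is one attempt and no reset: what is moved stays moved. The work goes in short steps, Python scripts to look and compute and a tool call to move; the robot and the scene stay as the last step left them, time stands still between calls to the robot, and variables do not carry over. Pictures are saved under pics/ and viewed, at most 10 in all, crops included, and the job is handed in when it is done.

Besides the shell and the picture viewer there is one more tool, called after ">>>" in YAML: its name, and indented under it one key for each argument. apply_moves: Moves the arm, as the interface text tells. Its arguments: {"type":"object","properties":{"angular":{"type":"array"},"travel":{"type":"array"},"jaw":{"type":"array"},"force":{"type":"number"}},"required":["angular","travel","jaw"]}

```bash
ls; mkdir -p pics
python3 - <<'E'
from bench import r
import cv2,pickle
d={}
for n in("scene","top"):
    s=r.snapshot(n); d[n]=s; cv2.imwrite(f"pics/{n}0.png",s["color"][:,:,::-1])
    print(n,{k:v for k,v in s.items() if k!="color"})
pickle.dump(d,open("s0.pkl","wb")); print(r.sense())
E
```

```text
pics
scene {'fx': 418.8042080697534, 'fy': 418.8042080697534, 'cx': 324.44711199617655, 'cy': 200.41807033982926, 'distortion': array([0.03581961, 0.        , 0.        , 0.        , 0.        ]), 'R': array([[ 0.66979862,  0.74244243, -0.01220807],
       [ 0.44193001, -0.41179393, -0.79694643],
       [-0.59671406,  0.52839851, -0.6039266 ]]), 't': array([-277.75264245, -174.69954332, 1631.44121712])}
top {'fx': 433.0519495163582, 'fy': 433.0519495163582, 'cx': 318.9056640284274, 'cy': 201.2957643934334, 'distortion': array([0.00967601, 0.        , 0.        , 0.        , 0.        ]), 'R': array([[ 0.01251322, -0.99991584, -0.00342411],
       [-0.99475967, -0.01210104, -0.10152223],
       [ 0.10147225,  0.00467653, -0.99482738]]), 't': array([-128.01299008,  554.5575841 , 1136.00413257])}
{'time': 0.1, 'joint_pos': array([-6.84909022e+01,  7.51246913e+00,  8.53248223e+01, -7.30981830e-04,
        8.72596049e+01, -4.89168494e+00]), 'qd': array([ 0.07496918, -0.11823144, -0.15723635,  0.00444842, -0.05155992,
        0.00893356]), 'joint_efforts': array([ 4.10122102e-04, -5.70947564e+01, -5.01942551e+01, -2.98576542e-04,
        8.02416354e-03, -3.57929059e-05]), 'tool_pos': array([ 266.64981818, -536.98361775,  255.3145929 ]), 'tcp_rot': array([-1.79903394e+02, -7.53514471e-03,  2.64008119e+01]), 'ft_force': array([-0.41224194, -0.05428603, -0.24063061]), 'wrist_torque': array([ 0.01920601, -0.00153225,  0.02883685]), 'grip_force': 0.0, 'finger_gap': 84.99382261101326}
```

View pics/scene0.png

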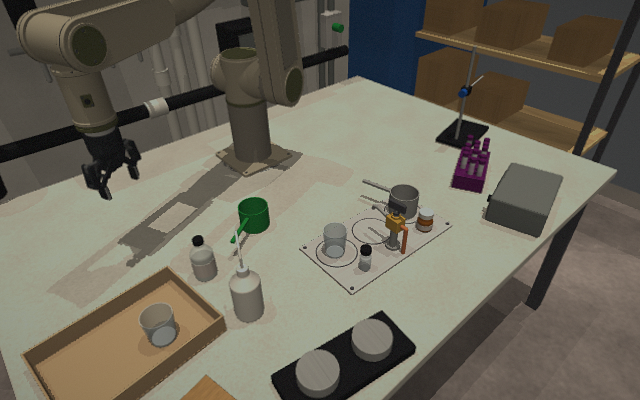

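View pics/top0.png

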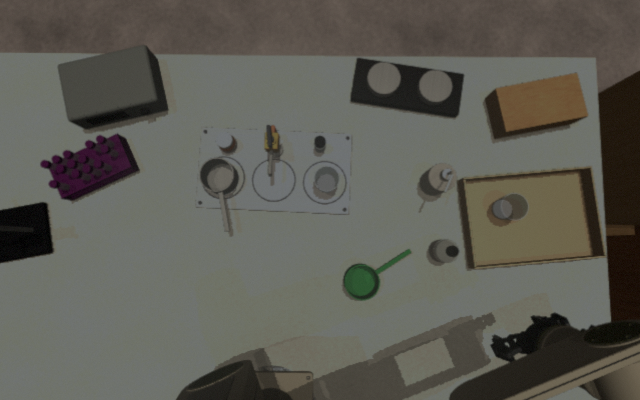

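The scene view shows the steel pot at (404,200) and a green look-alike at (254,215). In the top view the steel pot is at (220,177) with its handle tip near (228,232). The middle ring is at (274,180), the beaker at (325,180), and the valve and thumbscrew near (272,138).

Candidates for the pot in the top view: the steel pot (220,177), the green pot (361,281), the beaker (325,180) and the tray beaker (503,208). I choose the steel pot. Next is a close crop to check this and take pixel positions.

Run:
```python
import pickle,cv2,numpy as np
d=pickle.load(open("s0.pkl","rb"))
a=d["top"]["color"][115:245,185:365,::-1]
a=np.clip(a*1.6,0,255).astype(np.uint8)
a=cv2.resize(a,None,fx=4.4,fy=4.4,interpolation=cv2.INTER_CUBIC)
cv2.imwrite("pics/topcrop.png",a)
```

```text
(no output)
```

View pics/topcrop.png

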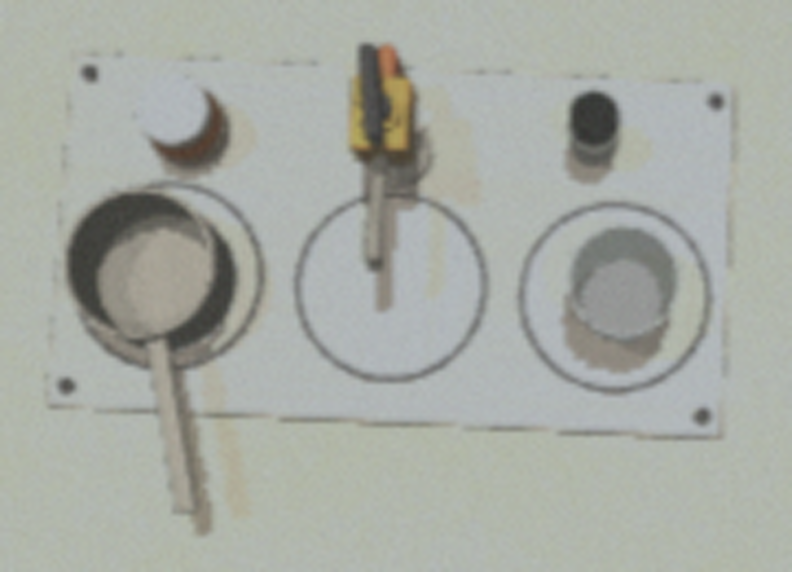

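The crop confirms an open steel pot in the left ring, with its rim spanning crop x 68 to 237 and the handle running from (155,340) to (185,513). The middle ring centre is at about (392,287). The dark thumbscrew bar runs from about (367,45) to (376,145) and points nearly along plate x.

```bash
cat > h.py <<'E'
import cv2,numpy as np
from scipy.spatial.transform import Rotation as Ro
def cast(s,uv,z):
    "pixels -> world points on plane z"
    uv=np.array(uv,float).reshape(-1,1,2)
    K=np.array([[s["fx"],0,s["cx"]],[0,s["fy"],s["cy"]],[0,0,1]])
    n=cv2.undistortPoints(uv,K,np.array(s["distortion"])).reshape(-1,2)
    R,t=np.array(s["R"]),np.array(s["t"]); C=-R.T@t
    D=np.c_[n,np.ones(len(n))]@R
    return C+D*((z-C[2])/D[:,2])[:,None]
def project(s,X):
    K=np.array([[s["fx"],0,s["cx"]],[0,s["fy"],s["cy"]],[0,0,1]])
    return cv2.projectPoints(np.array(X,float).reshape(-1,1,3),cv2.Rodrigues(np.array(s["R"]))[0],np.array(s["t"],float),K,np.array(s["distortion"]))[0].reshape(-1,2)
def wrist(r):
    "wrist picture with world R,t filled in"
    q=r.sense(); s=r.snapshot("wrist")
    T=np.eye(4); T[:3,:3]=Ro.from_euler("xyz",q["tcp_rot"],degrees=True).as_matrix(); T[:3,3]=q["tool_pos"]
    W=np.linalg.inv(T@np.array(s["mount"])); s["R"],s["t"]=W[:3,:3],W[:3,3]
    return s
E
python3 - <<'E'
import pickle,numpy as np
from h import *
s=pickle.load(open("s0.pkl","rb"))["top"]
f=lambda p:np.array(p)/4.4+[184.6,114.6]
np.set_printoptions(precision=1,suppress=True)
c=cast(s,f([(392,287),(615,297.5),(170,277)]),8); print("rings",c)
print("dots",cast(s,f([(90,73),(716,101),(66,386),(702,416)]),8))
print("rim L R top",cast(s,f([(68,264),(237,264),(150,188)]),83))
print("handle",cast(s,f([(157,345),(185,513)]),72.5))
print("bar",cast(s,f([(367,45),(376,145)]),165))
E
```

```text
rings [[ 615.9    4.     8. ]
 [ 611.  -135.4    8. ]
 [ 620.6  142.9    8. ]]
dots [[ 750.2  197.9    8. ]
 [ 736.9 -197.7    8. ]
 [ 551.3  205.1    8. ]
 [ 537.4 -190.2    8. ]]
rim L R top [[615.9 185.7  83. ]
 [617.1  86.7  83. ]
 [661.7 139.3  83. ]]
handle [[570.  134.4  72.5]
 [471.5 114.5  72.5]]
bar [[726.1   3.3 165. ]
 [670.4  -2.9 165. ]]
```

>>> apply_moves:
  angular:
    - [0, 0, -0.11]
    - [0, 0, -0.11]
    - [0, 0, -0.11]
    - [0, 0, -0.11]
    - [0, 0, -0.11]
    - [0, 0, -0.11]
    - [0, 0, -0.11]
    - [0, 0, -0.11]
    - [0, 0, -0.11]
    - [0, 0, -0.11]
    - [0, 0, -0.11]
    - [0, 0, -0.11]
    - [0, 0, -0.11]
    - [0, 0, -0.11]
    - [0, 0, -0.11]
    - [0, 0, -0.11]
    - [0, 0, -0.11]
    - [0, 0, 0]
    - [0, 0, 0]
  travel:
    - [0.36, 0.97, 0]
    - [0.36, 0.97, 0]
    - [0.36, 0.97, 0]
    - [0.36, 0.97, 0]
    - [0.36, 0.97, 0]
    - [0.36, 0.97, 0]
    - [0.36, 0.97, 0]
    - [0.36, 0.97, 0]
    - [0.36, 0.97, 0]
    - [0.36, 0.97, 0]
    - [0.36, 0.97, 0]
    - [0.36, 0.97, 0]
    - [0.36, 0.97, -0.2]
    - [0.36, 0.97, -0.2]
    - [0.36, 0.97, -0.2]
    - [0.36, 0.97, -0.2]
    - [0.36, 0.97, -0.2]
    - [0, 0, 0]
    - [0, 0, 0]
  jaw: [1, 1, 1, 1, 1, 1, 1, 1, 1, 1, 1, 1, 1, 1, 1, 1, 1, 0.6, 0.6]
  force: 20

```text
time: 2.48
tool_pos: [511.3, 122.0, 215.9]
tcp_rot: [180.0, 0.1, 11.5]
ft_force: [-1.8, -0.4, 0.8]
finger_gap: 52.4
grip_force: 0.0
```

Run:
```python
from bench import r
from h import *
import pickle
q=r.sense(); s=wrist(r); pickle.dump(s,open("w1.pkl","wb")); pickle.dump(r.snapshot("top"),open("t1.pkl","wb"))
print(q["tool_pos"],q["tcp_rot"],q["joint_pos"],q["finger_gap"])
cv2.imwrite("pics/w1.png",s["color"][:,:,::-1])
print(project(s,[(514.5,122,68),(617,142,83),(616,4,8),(471.5,114.5,72)]))
```

```text
[511.25334125 121.99735847 215.87436923] [1.79982391e+02 6.27596909e-02 1.14877403e+01] [ 7.84506655e+00 -2.74532183e+00  1.00011861e+02 -2.17325633e-02
  8.27949754e+01  8.63600539e+01] 52.41409907297078
[[324.44860353 187.9394669 ]
 [326.03320372  47.63478716]
 [470.09632648  92.47825668]
 [322.91849728 238.71965285]]
```

View pics/w1.png

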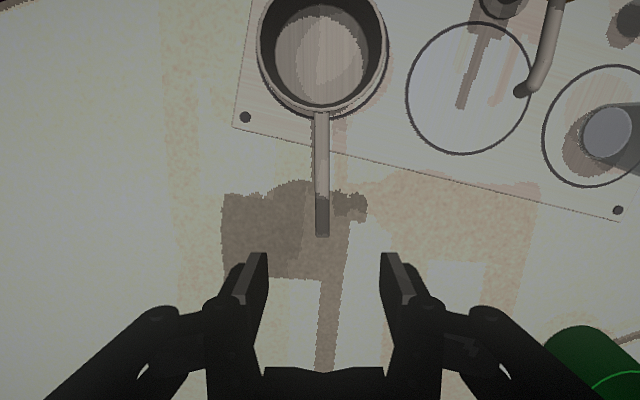

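The wrist view agrees with the estimate: handle tip at (322,237), bar centred on column 322, pot rim columns 257 to 388, middle ring centre at (468,88).

Run:
```python
from h import *
import pickle
s=pickle.load(open("w1.pkl","rb")); np.set_printoptions(precision=1,suppress=True)
print(cast(s,[(468,88),(405,88),(531,88),(468,22),(468,154)],8))
h=cast(s,[(322,118),(322,237)],72.5);print("handle",h); 
d=h[0]-h[1]; u=d/np.linalg.norm(d); print(np.degrees(np.arctan2(u[1],u[0])),"axis",h[1]+149*u,"grip",h[1]+44*u)
print("rim",cast(s,[(257,28),(388,28)],83))
```

```text
[[619.4   7.2   8. ]
 [607.1  64.8   8. ]
 [632.1 -51.3   8. ]
 [672.8  24.9   8. ]
 [560.4 -12.7   8. ]]
handle [[569.3 135.2  72.5]
 [473.1 115.6  72.5]]
11.490180674965536 axis [619.1 145.3  72.5] grip [516.2 124.4  72.5]
rim [[619.9 190.5  83. ]
 [637.7 103.3  83. ]]
```

>>> apply_moves:
  angular:
    - [0, 0, 0]
    - [0, 0, 0]
    - [0, 0, 0]
    - [0, 0, 0]
    - [0, 0, 0]
    - [0, 0, 0]
    - [0, 0, 0]
    - [0, 0, 0]
    - [0, 0, 0]
    - [0, 0, 0]
    - [0, 0, 0]
    - [0, 0, 0]
    - [0, 0, 0]
    - [0, 0, 0]
  travel:
    - [0.12, 0.06, 0]
    - [0, 0, -0.5]
    - [0, 0, -0.5]
    - [0, 0, -0.5]
    - [0, 0, -0.5]
    - [0, 0, -0.5]
    - [0, 0, -0.5]
    - [0, 0, -0.5]
    - [0, 0, 0]
    - [0, 0, 0]
    - [0, 0, 0]
    - [0, 0, 0]
    - [0, 0, 0]
    - [0, 0, 0]
  jaw: [0.6, 0.5, 0.5, 0.5, 0.5, 0.5, 0.5, 0.5, 0.4, 0, 0, 0, 0, 0]
  force: 30

```text
time: 4.32
tool_pos: [516.8, 124.7, 76.8]
tcp_rot: [180.0, -0.0, 11.4]
ft_force: [-0.8, 0.6, 1.6]
finger_gap: 11.0
grip_force: 32.5
```

>>> apply_moves:
  angular:
    - [0, 0, 0]
    - [0, 0, 0]
    - [0, 0, 0]
    - [0, 0, 0]
    - [0, 0, 0]
    - [0, 0, 0]
  travel:
    - [0, -0.05, 0]
    - [0, -0.1, 0]
    - [0, -0.15, 0]
    - [0, -0.2, 0]
    - [0, -0.2, 0]
    - [0, -0.1, 0]
  jaw: [0, 0, 0, 0, 0, 0]

```text
time: 5.08
tool_pos: [516.5, 91.9, 76.4]
tcp_rot: [-180.0, -0.0, 11.4]
ft_force: [0.4, 3.0, 2.6]
finger_gap: 11.0
grip_force: 32.6
```

>>> apply_moves:
  angular:
    - [0, 0, 0]
    - [0, 0, 0]
    - [0, 0, 0]
    - [0, 0, 0]
    - [0, 0, 0]
    - [0, 0, 0]
    - [0, 0, 0]
    - [0, 0, 0]
    - [0, 0, 0]
    - [0, 0, 0]
    - [0, 0, 0]
    - [0, 0, 0]
    - [0, 0, 0]
    - [0, 0, 0]
  travel:
    - [-0.01, -0.15, 0]
    - [-0.01, -0.25, 0]
    - [-0.01, -0.25, 0]
    - [-0.01, -0.25, 0]
    - [-0.01, -0.25, 0]
    - [0, -0.25, 0]
    - [0, -0.25, 0]
    - [0, -0.25, 0]
    - [0, -0.25, 0]
    - [0, -0.25, 0]
    - [0, -0.18, 0]
    - [0, -0.1, 0]
    - [0, 0, 0]
    - [0, 0, 0]
  jaw: [0, 0, 0, 0, 0, 0, 0, 0, 0, 0, 0, 0, 0, 0]

```text
time: 6.82
tool_pos: [514.5, -14.8, 76.4]
tcp_rot: [180.0, 0.0, 11.4]
ft_force: [0.3, -0.5, 3.4]
finger_gap: 11.2
grip_force: 32.7
```

Run:
```python
from bench import r
from h import *
import pickle
s=wrist(r);t=r.snapshot("top"); pickle.dump((s,t),open("w2.pkl","wb"))
c=np.clip(t["color"][115:245,185:365,::-1]*1.6,0,255).astype(np.uint8)
c=cv2.resize(c,None,fx=3.3,fy=3.3,interpolation=cv2.INTER_CUBIC)
w=cv2.resize(s["color"][:260,:,::-1],None,fx=1.24,fy=1.24); w=w[:,:c.shape[1]+200]
h=np.zeros((600,794,3),np.uint8); w=cv2.resize(s["color"][:140,:,::-1],(794,173)); h[:429,:594]=c; h[427:600]=w
cv2.imwrite("pics/c2.png",h)
```

```text
(no output)
```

View pics/c2.png

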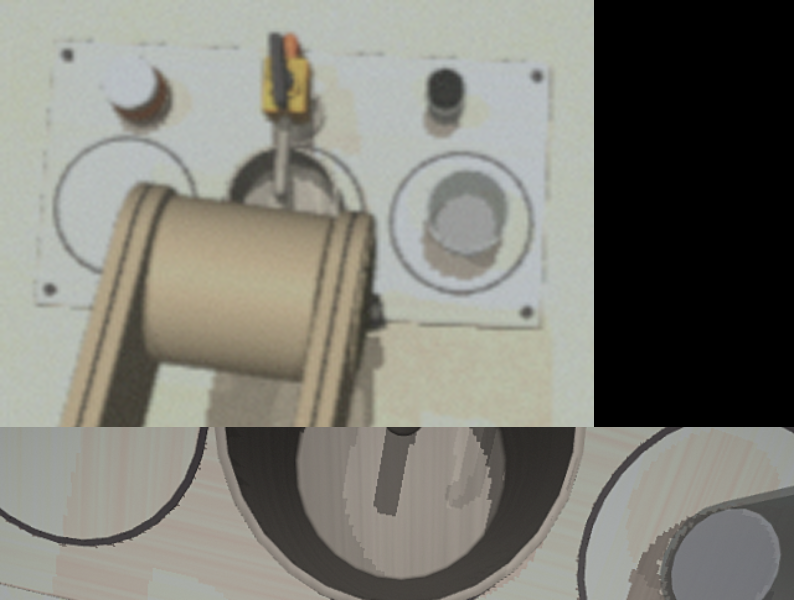

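The top view shows the pot under the spout at about (285,190), and the wrist view shows it covering the middle ring, so it can be released. I will lift straight up and check.

>>> apply_moves:
  angular:
    - [0, 0, 0]
    - [0, 0, 0]
    - [0, 0, 0]
    - [0, 0, 0]
    - [0, 0, 0]
    - [0, 0, 0]
    - [0, 0, 0]
    - [0, 0, 0]
    - [0, 0, 0]
    - [0, 0, 0]
    - [0, 0, 0]
    - [0, 0, 0]
  travel:
    - [0, 0, 0]
    - [0, 0, 0]
    - [0, 0, 0]
    - [0, 0, 0.25]
    - [0, 0, 0.5]
    - [0, 0, 0.8]
    - [0, 0, 0.8]
    - [0, 0, 0.8]
    - [0, 0, 0.5]
    - [0, 0, 0.3]
    - [0, 0, 0]
    - [0, 0, 0]
  jaw: [0.5, 0.5, 0.5, 0.5, 0.5, 0.5, 0.5, 0.5, 0.5, 0.5, 0.5, 0.5]

```text
time: 8.43
tool_pos: [513.9, -14.6, 233.2]
tcp_rot: [-180.0, 0.1, 11.4]
ft_force: [0.1, 0.1, 1.0]
finger_gap: 42.4
grip_force: 0.0
```

Run:
```python
from bench import r
from h import *
import pickle
print(r.sense()["tool_pos"],r.sense()["tcp_rot"])
s=wrist(r); pickle.dump(s,open("w3.pkl","wb"))
cv2.imwrite("pics/w3.png",s["color"][:,:,::-1])
print(project(s,[(616.5,5.3,8),(700,1,165)]))
```

```text
[513.89975226 -14.55635844 233.22476055] [-1.79971093e+02  8.60109073e-02  1.14411795e+01]
[[ 324.87709132   63.80825136]
 [ 372.81323783 -155.39698279]]
```

View pics/w3.png

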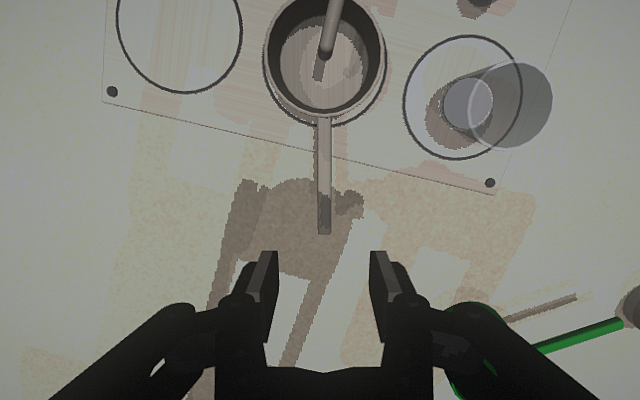

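The pot stands over the middle ring, whose engraved line shows around its base (columns 264 to 387, bottom at row 126). The handle tip is at (324,234). Now a numeric check.

Run:
```python
from h import *
import pickle
s=pickle.load(open("w3.pkl","rb")); np.set_printoptions(precision=1,suppress=True)
p=cast(s,[(117,30),(243,30),(180,94),(403,97),(523,97),(463,35),(463,160)],8)
print(p)
R=(p[5]+p[6])/2; print("right ring",R,"mid ring direct",cast(s,[(325.5,126),(264,66),(387,66)],8))
h=cast(s,[(324,120),(324,234)],72.5); d=h[0]-h[1];u=d/np.linalg.norm(d); print("axis",h[1]+149*u,"rim",cast(s,[(263,55),(387,55)],83))
```

```text
[[ 608.5  203.6    8. ]
 [ 630.6   86.1    8. ]
 [ 561.6  139.4    8. ]
 [ 602.1  -75.9    8. ]
 [ 627.1 -193.     8. ]
 [ 668.1 -116.5    8. ]
 [ 554.4 -154.     8. ]]
right ring [ 611.2 -135.2    8. ] mid ring direct [[559.4  -7.    8. ]
 [603.1  62.    8. ]
 [626.6 -53.3   8. ]]
axis [617.3   6.4  72.5] rim [[607.5  50.5  83. ]
 [625.9 -39.5  83. ]]
```

>>> apply_moves:
  angular:
    - [0, 0, -0.1]
    - [0, 0, -0.1]
    - [0, 0, -0.1]
    - [0, 0, -0.1]
    - [0, 0, -0.1]
    - [0, 0, -0.1]
    - [0, 0, 0]
    - [0, 0, 0]
    - [0, 0, 0]
  travel:
    - [0.4, 0.065, 0.05]
    - [0.8, 0.065, 0.05]
    - [0.9, 0.065, 0.05]
    - [0.9, 0.065, 0.05]
    - [0.9, 0.065, 0.05]
    - [0.5, 0.065, 0.05]
    - [0.2, 0, 0]
    - [0, 0, 0]
    - [0, 0, 0]
  jaw: [0.7, 0.7, 0.7, 0.7, 0.7, 0.7, 0.7, 0.7, 0.7]

```text
time: 9.6
tool_pos: [697.7, 0.9, 246.0]
tcp_rot: [-180.0, 0.1, 6.6]
ft_force: [-0.3, -0.3, -0.1]
finger_gap: 59.7
grip_force: 0.0
```

Run:
```python
from bench import r
from h import *
import pickle
q=r.sense();print(q["tool_pos"],q["tcp_rot"],q["joint_pos"],q["finger_gap"])
s=wrist(r); pickle.dump(s,open("w4.pkl","wb"))
cv2.imwrite("pics/w4.png",s["color"][:,:,::-1])
print(project(s,[(699.5,1,165),(726,3.3,165),(670,-2.9,165)]))
```

```text
[697.67168411   0.88627969 245.95419903] [-1.79990829e+02  5.34655908e-02  6.64451168e+00] [-4.13527396e+00  2.29623998e+01  6.81361839e+01 -9.90734120e-04
  8.89556537e+01  7.92202372e+01] 59.6881296649043
[[323.82287741 218.33025639]
 [325.18184187 177.37790596]
 [324.4442198  260.53796896]]
```

View pics/w4.png

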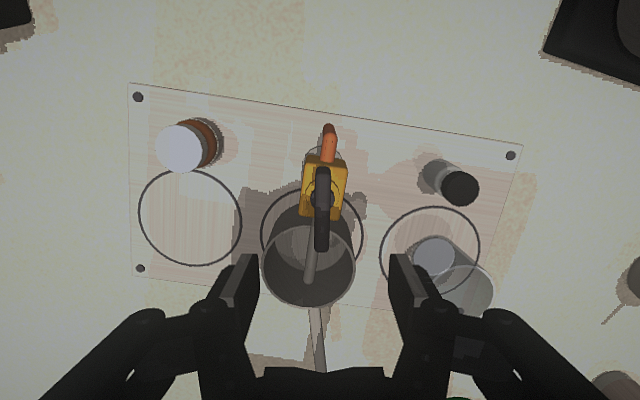

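The wrist view shows the dark bar running from (322,167) to (322,252), about 14 px wide, between the open fingers.

Run:
```python
from h import *
import pickle
s=pickle.load(open("w4.pkl","rb")); np.set_printoptions(precision=1,suppress=True)
g=s["color"].max(2)[150:270,300:346]; m=(g<75).astype(np.uint8)
n,l,st,c=cv2.connectedComponentsWithStats(m); i=1+np.argmax(st[1:,4]); print(st[i],c[i])
ys,xs=np.nonzero(l==i); v=cv2.fitLine(np.c_[xs,ys].astype(np.float32),cv2.DIST_HUBER,0,.01,.01).ravel(); print(v)
b=cast(s,[(322,167),(322,252)],165); print(b,b.mean(0),np.degrees(np.arctan2(*(b[0]-b[1])[[1,0]])))
print("dots",cast(s,[(138,97),(511,155),(140,268)],8))
for k in range(172,250,8):
    row=s["color"].max(2)[k,300:346]; w=np.nonzero(row<70)[0]; print(k,w.min()+300 if len(w) else 0,w.max()+300 if len(w) else 0)
```

```text
[  10   16   36   87 1713] [24.4 61.1]
[ 0.   1.  23.3 59.1]
[[732.2   6.  165. ]
 [676.   -0.6 165. ]] [704.1   2.7 165. ] 6.645383102517137
dots [[ 750.   198.9    8. ]
 [ 736.4 -198.1    8. ]
 [ 550.9  206.4    8. ]]
172 316 330
180 315 330
188 300 330
196 311 333
204 311 332
212 314 329
220 300 344
228 310 345
236 309 345
244 308 328
```

>>> apply_moves:
  angular:
    - [0, 0, 0]
    - [0, 0, 0]
    - [0, 0, 0]
    - [0, 0, 0]
    - [0, 0, 0]
    - [0, 0, 0]
    - [0, 0, 0]
    - [0, 0, 0]
    - [0, 0, 0]
    - [0, 0, 0]
    - [0, 0, 0]
    - [0, 0, 0]
  travel:
    - [0.1, 0.03, 0]
    - [0, 0, -0.4]
    - [0, 0, -0.5]
    - [0, 0, -0.5]
    - [0, 0, -0.5]
    - [0, 0, -0.25]
    - [0, 0, 0]
    - [0, 0, 0]
    - [0, 0, 0]
    - [0, 0, 0]
    - [0, 0, 0]
    - [0, 0, 0]
  jaw: [0.5, 0.5, 0.5, 0.5, 0.5, 0.5, 0.4, 0, 0, 0, 0, 0]
  force: 60

```text
time: 11.15
tool_pos: [703.1, 2.5, 161.7]
tcp_rot: [-180.0, -0.1, 6.7]
ft_force: [-0.8, 2.0, 6.6]
finger_gap: 9.0
grip_force: 59.9
```

```bash
python3 -c "
from bench import r
print(r.sense())"
```

```text
{'time': 11.15, 'joint_pos': array([-3.98585688e+00,  2.63059486e+01,  7.26988683e+01,  2.40133249e-02,
        8.08783518e+01,  7.93576319e+01]), 'qd': array([-0.07462795, -0.0346394 ,  0.07523632, -0.00470134, -0.01751516,
        0.00684066]), 'joint_efforts': array([ -1.84217513, -68.29497099, -46.36978269,  -0.8933942 ,
        -0.4514067 ,  -0.07575559]), 'tool_pos': array([703.07544304,   2.47566621, 161.71932095]), 'tcp_rot': array([-1.79998267e+02, -1.19201109e-01,  6.65272670e+00]), 'ft_force': array([-0.79171817,  1.99770882,  6.58287572]), 'wrist_torque': array([ 0.42201263,  0.16830449, -0.10683541]), 'grip_force': 59.86709475517273, 'finger_gap': 8.954539530094099}
```

>>> apply_moves:
  angular:
    - [0, 0, -0.3]
    - [0, 0, -0.6]
    - [0, 0, -0.6]
    - [0, 0, -0.6]
    - [0, 0, -0.6]
    - [0, 0, -0.6]
    - [0, 0, -0.6]
    - [0, 0, -0.6]
    - [0, 0, -0.3]
    - [0, 0, 0]
    - [0, 0, 0]
  travel:
    - [0, 0, 0]
    - [0, 0, 0]
    - [0, 0, 0]
    - [0, 0, 0]
    - [0, 0, 0]
    - [0, 0, 0]
    - [0, 0, 0]
    - [0, 0, 0]
    - [0, 0, 0]
    - [0, 0, 0]
    - [0, 0, 0]
  jaw: [0, 0, 0, 0, 0, 0, 0, 0, 0, 0, 0]

```text
time: 12.52
tool_pos: [703.0, 2.2, 161.7]
tcp_rot: [-179.9, -0.1, -31.8]
ft_force: [-1.4, 1.9, 5.5]
finger_gap: 9.3
grip_force: 59.9
```

```bash
python3 -c "
from bench import r
q=r.sense();print(q['tool_pos'],q['tcp_rot'],q['ft_force'],q['wrist_torque'],q['joint_pos'][5],q['finger_gap'])"
```

```text
[703.01286364   2.23933471 161.74007581] [-1.79947322e+02 -9.64257282e-02 -3.17536440e+01] [-1.41011505  1.85067169  5.53362371] [ 0.18342889  0.27895132 -0.04953895] 117.75851405061566 9.309793348976177
```

>>> apply_moves:
  angular:
    - [0, 0, -0.3]
    - [0, 0, -0.5]
    - [0, 0, -0.4]
    - [0, 0, -0.3]
    - [0, 0, 0]
  travel:
    - [0, 0, 0]
    - [0, 0, 0]
    - [0, 0, 0]
    - [0, 0, 0]
    - [0, 0, 0]
  jaw: [0, 0, 0, 0, 0]

```text
time: 13.15
tool_pos: [702.9, 2.2, 161.7]
tcp_rot: [-179.9, -0.1, -43.8]
ft_force: [-2.1, 1.9, 6.3]
finger_gap: 8.9
grip_force: 60.0
```

```bash
cat > q.py <<'E'
from bench import r
q=r.sense();print(q['tool_pos'],q['tcp_rot'],q['ft_force'],q['wrist_torque'],q['joint_pos'][5],q['joint_efforts'][5],q['finger_gap'])
E
python3 q.py
```

```text
[702.93020078   2.16320097 161.70720031] [-1.79940484e+02 -7.74766927e-02 -4.37916550e+01] [-2.06990889  1.90260812  6.28659474] [ 0.19156923  0.31145191 -0.05759131] 129.79343369744498 0.27216117829084396 8.912033330769495
```

>>> apply_moves:
  angular:
    - [0, 0, -0.25]
    - [0, 0, -0.25]
    - [0, 0, 0]
  travel:
    - [0, 0, 0]
    - [0, 0, 0]
    - [0, 0, 0]
  jaw: [0, 0, 0]

```text
time: 13.52
tool_pos: [702.9, 2.2, 161.7]
tcp_rot: [-179.9, -0.1, -47.7]
ft_force: [-1.9, 1.4, 6.3]
finger_gap: 9.0
grip_force: 60.1
```

```bash
python3 q.py
```

```text
[702.8976497    2.18472747 161.66662418] [-1.79946408e+02 -7.70210695e-02 -4.77433247e+01] [-1.86479913  1.35396946  6.31021902] [0.14332341 0.34607392 0.47300885] 133.75356550501985 0.7822390459477901 9.0025375442656
```

>>> apply_moves:
  angular:
    - [0, 0, -0.2]
    - [0, 0, 0]
    - [0, 0, 0]
  travel:
    - [0, 0, 0]
    - [0, 0, 0]
    - [0, 0, 0]
  jaw: [0, 0, 0]

```text
time: 13.9
tool_pos: [702.9, 2.2, 161.7]
tcp_rot: [-179.9, -0.1, -49.3]
ft_force: [-2.3, 1.3, 6.2]
finger_gap: 8.6
grip_force: 63.8
```

```bash
python3 q.py
```

```text
[702.94075165   2.20213905 161.73730796] [-1.79947611e+02 -8.81249358e-02 -4.92655601e+01] [-2.30560474  1.31757911  6.18193992] [0.07441332 0.44493626 1.139404  ] 135.28467710782016 1.1694762110710144 8.618243313170703
```

>>> apply_moves:
  angular:
    - [0, 0, 0.3]
    - [0, 0, 0.6]
    - [0, 0, 0.7]
    - [0, 0, 0.7]
    - [0, 0, 0.7]
    - [0, 0, 0.7]
    - [0, 0, 0.7]
    - [0, 0, 0.7]
    - [0, 0, 0.7]
    - [0, 0, 0.7]
    - [0, 0, 0.7]
    - [0, 0, 0.7]
    - [0, 0, 0.7]
    - [0, 0, 0.7]
    - [0, 0, 0.7]
    - [0, 0, 0.7]
    - [0, 0, 0.5]
    - [0, 0, 0.35]
    - [0, 0, 0]
    - [0, 0, 0]
  travel:
    - [0, 0, 0]
    - [0, 0, 0]
    - [0, 0, 0]
    - [0, 0, 0]
    - [0, 0, 0]
    - [0, 0, 0]
    - [0, 0, 0]
    - [0, 0, 0]
    - [0, 0, 0]
    - [0, 0, 0]
    - [0, 0, 0]
    - [0, 0, 0]
    - [0, 0, 0]
    - [0, 0, 0]
    - [0, 0, 0]
    - [0, 0, 0]
    - [0, 0, 0]
    - [0, 0, 0]
    - [0, 0, 0]
    - [0, 0, 0]
  jaw: [0, 0, 0, 0, 0, 0, 0, 0, 0, 0, 0, 0, 0, 0, 0, 0, 0, 0, 0, 0]

```text
time: 16.4
tool_pos: [703.0, 2.7, 161.7]
tcp_rot: [180.0, -0.1, 43.1]
ft_force: [-1.6, 4.0, 6.9]
finger_gap: 9.3
grip_force: 59.9
```

```bash
python3 q.py
python3 - <<'E'
from bench import r
from h import *
t=r.snapshot("scene"); s=wrist(r)
a=cv2.resize(t["color"][150:310,280:480,::-1],None,fx=2.4,fy=2.4,interpolation=cv2.INTER_CUBIC)
b=cv2.resize(s["color"][60:340,220:440,::-1],(302,384))
cv2.imwrite("pics/c5.png",np.hstack([a,b]))
E
```

```text
[702.98816388   2.71964109 161.71284743] [ 1.79951622e+02 -9.99767517e-02  4.30713363e+01] [-1.55112266  4.04102197  6.92342121] [0.57717979 0.22268629 0.06618143] 42.94783656847485 0.06344659253954887 9.264647932738535
```

View pics/c5.png

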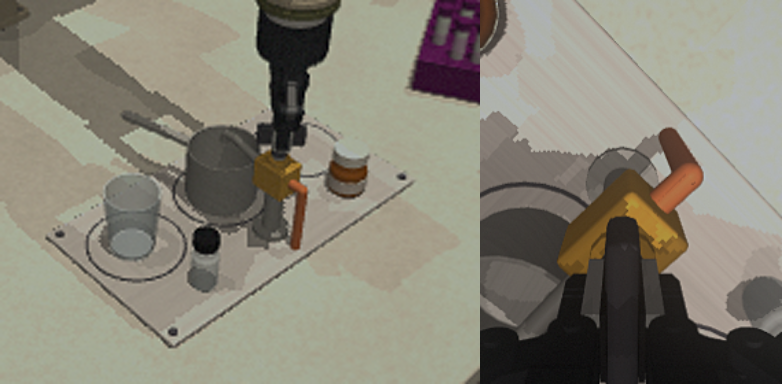

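The bar is still held between the pads and in line with the tool, at (620,260) in the crop. The pot stands in the middle ring and the beaker, jar and vial have not moved. The tool yaw is 43.1°, against a target of 43.0°.

```bash
python3 -c "
from bench import r
print(r.hand_in())"
```

```text
the job is handed in; nothing more can be done
None
```

I slid the pot into the middle ring (about 2 mm off centre by camera), turned the thumbscrew clockwise until it seated, backed it off a quarter turn, and handed the job in at about 16.5 s with the gripper still holding the screw; the verdict was not shown.

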